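Match the frame connector to the sample

ROBOT

A 6-joint arm with a two-finger parallel gripper is mounted at the origin on the work surface. World frame = base frame: x ahead of the robot, y to its left, z up, the work surface at z = 0. Lengths are in mm, angles in rad, forces in N, time in s.
With the tool pointing down it reaches from about 250 to 725 mm from the base axis. Payload 4 kg.
Tool frame: the origin (TCP) lies midway between the tips of the shut fingers; the grasp point (between the pads) lies 19 mm behind it (robot.hold_point_z is the distance from the TCP to the grasp point, in mm); z points along the fingers, y is the line along which they close (so a half turn about z gives the same grasp; the last joint's range is limited). The gripper opens to 85 mm and grips with 20 to 120 N. Pads are 22 mm wide; open, the fingers measure 114 mm over their backs; the gripper's body (76 mm by 85 mm) begins 54 mm behind the grasp point. The pads swing forward as they close: fully open they stand 13 mm farther back than shut.
Start: joints at [-1.294, 0.241, 0.005, 1.335, 0, 1.571], TCP at [136.638, -480.967, 231.306] pointing down, gripper open.
Joint ranges: [-2.72, 2.72], [-1.05, 1.87], [-1.09, 1.28], [-1.99, 2.15], [-1.42, 1.44], [-3.14, 3.14]. Speed limits (rad/s): [2.79, 2.79, 3.14, 3.14, 3.14, 3.14].

INTERFACE

Orientations are given as a unit quaternion [x, y, z, w].
In Python, from rig import robot gives the robot as it stands.
- The arm moves only by the tool play_rows, never from a script. Its argument "steps" is a list of rows, each a list of 3 entries, a list of its own where there are three numbers: the shift along the tool's x, y, z in mm, then the turn about the tool's z in degrees, then the opening, from 0 (shut) to 1 (fully open). A call has exactly 5 rows; each row is the pose to reach, as a shift and turn from the pose commanded when the call began, along the tool's axes at that moment; what a row does not reach only later rows make up. A row lasts 1/10 s, in which the tool goes at most 50 mm and 8.59 degrees, less where a joint would pass 70% of its speed; a pose out of reach is approached as far as the arm can. A call with a gripper value outside its range is refused whole. The fingers move at their own pace and stop on an object; "newtons" is the grip in N (left out, the last holds). Time passes only in rows, so rows that repeat a pose let the fingers close, or fill a call up. It gives the time, the measured TCP pose, the force, the opening and the grip force at its end, in the units of the state.
- robot.state(): the state, without advancing time (a new reading comes with each control period).
- robot.read_camera(name): name is "scene" or "top" or "wrist"; returns (picture, depth): 400x640x3 uint8, red, green, blue; 400x640 float32, mm along the optical axis (not along the pixel's ray), 0 where there is no reading.
- robot.camera_info(name): a dict with "mtx" (3x3 intrinsics, pixels), "R" (3x3) and "t" (3): a world point X has camera coordinates R X + t; the wrist camera has in their place "mount" (4x4, takes a point from camera to tool coordinates, whose origin is the TCP and whose axes are the flange's). Camera axes: x right, y down, z forward; pixel columns grow to the right and rows downward; lengths in mm; the calibration is good to about 2 mm. The wrist camera is an equidistant fisheye: a pixel r from the principal point sees the ray r / f radians off the axis. A picture is of the moment at which its call begins: read the wrist's pose just before it. camera_info takes no time and is no camera call.
- robot.job_done(): hands the job in; it is judged then, once.
The state is a dict: "time": time; "joint_pos": joint angles; "dq": joint speeds; "joint_torque": joint torques, N m; "ee_pos": TCP position; "tool_rot": TCP orientation; "contact_force": force on the tool from outside, world axes, zero at the start; "ft_torque": the same for the moment, N m; "finger_gap": finger opening in mm; "grip_force": force on a finger pad.
Only numpy, scipy, OpenCV 4.12 (cv2) and the standard library are available. Lean on these libraries where they do the work, as an engineer would, in place of code of your own. Each camera call takes 0.05 s, during which the arm holds its last target. There are 200 camera calls.

TASK

The grey tray holds a used frame connector as a sample in one of its two bays. Find the spare connector of the same shape in the blue bins and set it down flat in the tray's empty bay, without dropping it in. Leave the other spares where they lie.

Things in the scene. Friction and masses are not known exactly. Their poses are not given: they have to be found in the camera images.
- empty_bay (a point): Centre of the floor of the empty bay of the fixed grey tray: two open bays, each 140 x 140 mm inside, floor 5 mm thick, walls 5 mm thick rising 9 mm above it. z up, x along the tray to the other bay's centre, 145 mm away, where the sample is fixed: a T-shaped aluminium connector, the size of tee.
- tee: Loose T of 20 mm wide, 24 mm tall aluminium bar, about 0.16 kg, flat in one of three fixed blue bins in a row (each 140 x 140 mm inside, floor 5 mm thick, walls 30 mm high over the table), turned any way. Origin: underside, middle of its 60 x 80 mm outline, z up. Cross bar along y, 80 mm, x -30 to -10 mm; stem along +x, x -10 to +30 mm, y = 0: grip it across (along y) about x = +10 mm.
- elbow: Loose L-shaped connector of the same bar, flat in another blue bin; not the match. Origin: underside, middle of its 60 x 60 mm outline, z up; one leg along x at y = -20 mm, the other along y at x = -20 mm.
- cross: Loose plus-shaped connector of the same bar, 80 x 80 mm, flat in another blue bin; not the match. Origin: underside, at the crossing, z up; arms along x and y.
There are look-alikes about, which are no part of the job. What is shaped like the tee but brown or turquoise is not meant.

How it is judged (in metres and radians):
At the end, for the whole second after the job is handed in: The loose T-shaped connector lies flat (within 7 degrees) on the floor of the tray's empty bay, its middle within 50 mm of the bay's centre along each side of the tray, at rest and released; the L and the plus are still in their bins within 25 mm of where they lay (x of tee in the frame of empty_bay between -0.05 and 0.05 m and y of tee in the frame of empty_bay between -0.05 and 0.05 m and z of tee in the frame of empty_bay between -0.004 and 0.027 m and angle between the z axis of tee and the z axis of empty_bay, either way round below 0.12 rad and linear speed of tee below 0.02 m/s and distance of each of elbow, cross from where it was at the start of the episode below 0.025 m); the robot touches nothing.
It fails at once if another spare (L or plus) is moved by more than 25 mm (distance of any of elbow, cross from where it was at the start of the episode above 0.025 m).
It fails at once if the connector is dropped into the tray: it meets the bay faster than 0.9 m/s (a fall of about 40 mm) (horizontal distance between tee and empty_bay below 0.07 m and z of tee in the frame of empty_bay below 0.04 m and linear speed of tee above 0.9 m/s).
It also fails if it takes over 38 s, if anything falls off the work surface, if the arm or the gripper's body presses on something with over 40 N, if the wrist force passes 120 N, or if a joint passes its speed limit or range.

## Working session

There is one attempt and no reset: what is moved stays moved. The work goes in short steps, Python scripts to look and compute and a tool call to move; the robot and the scene stay as the last step left them, time stands still between calls to the robot, and variables do not carry over. Pictures are saved under pics/ and viewed, at most 10 in all, crops included, and the job is handed in when it is done.

Besides the shell and the picture viewer there is one more tool, called as name(argument=value, ...), one argument or row to a line, values as JSON. play_rows: Moves the arm, as the interface text tells. Its arguments: {"type":"object","properties":{"steps":{"type":"array"},"newtons":{"type":"number"}},"required":["steps"]}

```bash
mkdir -p pics
python3 - <<'E'
from rig import robot
import cv2,numpy as np
for n in("top","scene"):
    p,d=robot.read_camera(n); cv2.imwrite(f"pics/{n}0.png",p[:,:,::-1]); np.savez(f"{n}0.npz",p=p,d=d)
    c=robot.camera_info(n); print(n,c)
s=robot.state();print(s)
E
```

```text
top {'mtx': array([[482.19483398,   0.        , 308.62372862],
       [  0.        , 482.19483398, 197.73611153],
       [  0.        ,   0.        ,   1.        ]]), 'R': array([[-2.36455772e-02, -9.99716129e-01, -2.92373393e-03],
       [-9.94469593e-01,  2.38206321e-02, -1.02287861e-01],
       [ 1.02328469e-01,  4.88908976e-04, -9.94750544e-01]]), 't': array([   8.34624436,  468.36470534, 1298.71998421])}
scene {'mtx': array([[373.59661845,   0.        , 320.05100226],
       [  0.        , 373.59661845, 204.60040532],
       [  0.        ,   0.        ,   1.        ]]), 'R': array([[ 0.35784785,  0.93368466, -0.01333686],
       [ 0.78580488, -0.30882502, -0.5358524 ],
       [-0.50443592,  0.18127346, -0.84420633]]), 't': array([-182.25638068, -359.5225525 , 1403.1511013 ])}
{'time': 0.1, 'joint_pos': array([-1.29397596e+00,  2.41359490e-01,  3.81851058e-03,  1.33518050e+00,
        2.27736739e-05,  1.57081895e+00]), 'dq': array([-0.00044396, -0.00184672,  0.00294171, -0.00085767, -0.0004029 ,
       -0.00028736]), 'joint_torque': array([ 1.89752034e-03, -3.73138046e+01,  2.53010327e+01,  1.08820110e-02,
        1.89285215e-04, -8.79574653e-07]), 'ee_pos': array([ 136.49794581, -480.406899  ,  230.47562208]), 'tool_rot': array([ 9.90437696e-01,  1.37957397e-01, -1.21538504e-04, -9.54942315e-04]), 'contact_force': array([-0.84498622,  0.49665052, -0.05230277]), 'ft_torque': array([ 0.02782982, -0.06867547, -0.02250393]), 'grip_force': 0.0, 'finger_gap': 85.30985741238814}
```

View pics/top0.png

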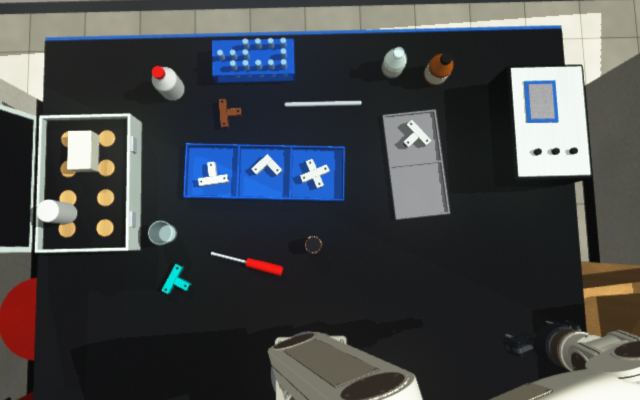

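The top view shows the tee in the left blue bin at about (212,175), the L at (266,165) and the plus at (314,173). The sample is in the tray's upper bay at (416,134), and the empty bay is at about (418,190). Next I measure these.

```bash
cat > h.py <<'E'
import numpy as np,cv2
from rig import robot
from scipy.spatial.transform import Rotation as Ro
def cast(n,uv,z):
    c=robot.camera_info(n); R,t=c["R"],c["t"]; o=-R.T@t
    uv=np.atleast_2d(uv).astype(float)
    r=np.c_[uv,np.ones(len(uv))]@np.linalg.inv(c["mtx"]).T@R
    return o+r*((z-o[2])/r[:,2])[:,None]
def to_tool(p):
    s=robot.state(); R=Ro.from_quat(s["tool_rot"]); return R.inv().apply(np.array(p)-s["ee_pos"])
E
python3 - <<'E'
from h import *
f=np.load("top0.npz");p,d=f["p"],f["d"]
hsv=cv2.cvtColor(p,cv2.COLOR_RGB2HSV)
w=cv2.inRange(hsv,(0,0,150),(180,70,255))
def box(m,x0,y0,x1,y1):
    o=np.zeros_like(m);o[y0:y1,x0:x1]=m[y0:y1,x0:x1]
    return max(cv2.findContours(o,cv2.RETR_EXTERNAL,cv2.CHAIN_APPROX_NONE)[0],key=cv2.contourArea)
for nm,b in dict(tee=(187,147,236,198),elb=(240,147,288,198),cross=(292,147,342,198)).items():
    c=box(w,*b); q=cast("top",c[:,0],29)[:,:2]
    hull=cv2.convexHull(q.astype(np.float32)); print(nm,len(c),"rect",cv2.minAreaRect(hull),"n",cv2.moments(q.astype(np.float32).reshape(-1,1,2))['m00'])
    m=cv2.moments(q.astype(np.float32).reshape(-1,1,2)); print(" centroid",m['m10']/m['m00'],m['m01']/m['m00'])
    pts=cv2.boxPoints(cv2.minAreaRect(hull)); print(pts.round(1).tolist())
g=cv2.inRange(hsv,(0,0,60),(180,60,255))
c=box(g,375,100,460,230); q=cast("top",c[:,0],14)[:,:2].astype(np.float32)
r=cv2.minAreaRect(q);print("tray",r,cv2.boxPoints(r).round(1).tolist())
b=cv2.inRange(hsv,(100,120,60),(130,255,255))
c=box(b,175,135,352,205); q=cast("top",c[:,0],30)[:,:2].astype(np.float32)
r=cv2.minAreaRect(q);print("bins",r,cv2.boxPoints(r).round(1).tolist())
# depth heights
C=robot.camera_info("top")
for u,v in[(212,181),(418,190),(266,158),(314,173)]:
    z=d[v,u];X=C["R"].T@(np.linalg.inv(C["mtx"])@[u*z,v*z,z]-C["t"]);print(u,v,X.round(1))
cv2.imwrite("pics/crop.png",cv2.resize(p[135:205,180:460,::-1],None,fx=2.85,fy=2.85,interpolation=cv2.INTER_CUBIC))
s=robot.state();print(Ro.from_quat(s["tool_rot"]).as_matrix().round(3))
E
```

```text
tee 95 rect ((543.8819580078125, 261.0924072265625), (61.46683883666992, 81.87705993652344), 6.839040279388428) n 2306.9626744068228
 centroid 534.1587829462461 260.12335601273423
[[508.5, 298.1000061035156], [518.2000122070312, 216.8000030517578], [579.2999877929688, 224.10000610351562], [569.5, 305.3999938964844]]
elb 64 rect ((549.8583374023438, 112.24853515625), (60.82231140136719, 60.299530029296875), 41.37276840209961) n 1902.6530125108548
 centroid 560.6347404166321 111.64862814683815
[[507.1000061035156, 114.80000305175781], [547.0, 69.5], [592.5999755859375, 109.69999694824219], [552.7999877929688, 155.0]]
cross 97 rect ((535.9056396484375, -19.216670989990234), (67.11441040039062, 65.95553588867188), 66.5437240600586) n 2566.275768973941
 centroid 535.5321314429333 -19.906800375695074
[[492.29998779296875, -36.900001525878906], [552.7999877929688, -63.099998474121094], [579.5, -1.600000023841858], [519.0, 24.700000762939453]]
tray ((558.3883666992188, -302.699462890625), (298.9618835449219, 153.99618530273438), 4.834479331970215) [[403.0, -238.60000610351562], [415.8999938964844, -392.0], [713.7999877929688, -366.79998779296875], [700.7999877929688, -213.39999389648438]]
bins ((543.326904296875, 117.82696533203125), (444.8494873046875, 157.08741760253906), 87.37786865234375) [[454.70001220703125, -100.80000305175781], [611.5999755859375, -108.0], [632.0, 336.3999938964844], [475.0, 343.6000061035156]]
212 181 [520.  260.6  31.7]
418 190 [ 484.2 -306.9    9.5]
266 158 [579.8 111.6  34.3]
314 173 [535.7 -19.2  30.2]
[[ 0.962  0.273 -0.001]
 [ 0.273 -0.962  0.002]
 [ 0.    -0.002 -1.   ]]
```

View pics/crop.png

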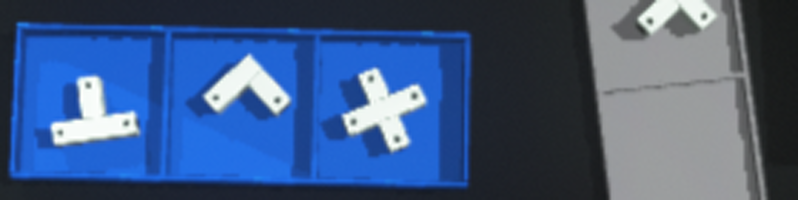

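The sizes match: the tee is 61x82 mm, the tray 299x154 mm and the bins 445x157 mm. The tee's middle is at (544,261), stem direction (0.993,0.119), so the grip point is (554,262). The bay centre is about (486,-309). Moving above the tee now.

play_rows(
  steps=[
    [[32,-32,0],0,1],
    [[64,-64,0],0,1],
    [[96,-96,0],0,1],
    [[128,-128,0],0,1],
    [[160,-160,0],0,1],
  ],
  newtons=60,
)

```text
time: 0.6
ee_pos: [247.0, -281.5, 231.0]
tool_rot: [0.991, 0.138, -0.0, -0.0]
contact_force: [0.8, -0.7, 0.1]
finger_gap: 85.4
grip_force: 0.0
```

play_rows(
  steps=[
    [[32,-32,0],0,1],
    [[64,-64,0],0,1],
    [[96,-96,0],0,1],
    [[128,-128,0],0,1],
    [[160,-160,0],0,1],
  ],
)

```text
time: 1.1
ee_pos: [357.3, -83.9, 231.2]
tool_rot: [0.99, 0.138, 0.0, 0.0]
contact_force: [0.9, -0.4, -0.2]
finger_gap: 85.3
grip_force: 0.0
```

play_rows(
  steps=[
    [[32,-32,0],0,1],
    [[64,-64,0],0,1],
    [[96,-96,0],0,1],
    [[128,-128,0],0,1],
    [[160,-160,0],0,1],
  ],
)

```text
time: 1.6
ee_pos: [467.5, 113.8, 230.9]
tool_rot: [0.99, 0.138, -0.0, 0.0]
contact_force: [1.6, -0.2, -0.7]
finger_gap: 85.6
grip_force: 0.0
```

play_rows(
  steps=[
    [[32,-30,0],0,1],
    [[64,-60,10],3,1],
    [[96,-90,30],6,1],
    [[124,-120,60],9,1],
    [[124,-120,60],9,1],
  ],
)

```text
time: 2.1
ee_pos: [569.9, 134.2, 181.0]
tool_rot: [0.994, 0.104, -0.005, -0.022]
contact_force: [0.1, -1.1, -0.2]
finger_gap: 85.6
grip_force: 0.0
```

Run:
```python
from h import *
s=robot.state();print(s["joint_pos"].round(3),s["ee_pos"].round(1),s["dq"].round(2),Ro.from_quat(s["tool_rot"]).as_matrix().round(3),to_tool([553.8,262.3,180]).round(1))
```

```text
[0.209 0.439 0.155 1.293 0.044 3.141] [569.9 134.2 181. ] [-0.08  0.15  0.05 -0.11 -0.04  0.  ] [[ 0.978  0.208 -0.014]
 [ 0.208 -0.977  0.042]
 [-0.005 -0.044 -0.999]] [  10.9 -128.5    6.6]
```

Joint 6 is at its limit. Its sign is opposite to my assumption, so I take the half-turn equivalent grasp.

play_rows(
  steps=[
    [[0,0,-10],-8,1],
    [[0,0,-20],-16,1],
    [[0,0,-20],-24,1],
    [[0,0,-20],-32,1],
    [[0,0,-20],-40,1],
  ],
)

```text
time: 2.6
ee_pos: [569.3, 134.4, 203.7]
tool_rot: [0.897, 0.442, 0.004, -0.022]
contact_force: [-0.5, 0.7, -0.3]
finger_gap: 85.2
grip_force: 0.0
```

play_rows(
  steps=[
    [[0,0,0],-8,1],
    [[0,0,0],-16,1],
    [[0,0,0],-24,1],
    [[0,0,0],-32,1],
    [[0,0,0],-40,1],
  ],
)

```text
time: 3.1
ee_pos: [569.2, 134.4, 203.6]
tool_rot: [0.692, 0.722, 0.011, -0.019]
contact_force: [-0.0, -0.3, -0.3]
finger_gap: 85.6
grip_force: 0.0
```

play_rows(
  steps=[
    [[0,0,0],-8,1],
    [[0,0,0],-16,1],
    [[0,0,0],-24,1],
    [[0,0,0],-32,1],
    [[0,0,0],-40,1],
  ],
)

```text
time: 3.6
ee_pos: [569.2, 134.4, 203.6]
tool_rot: [0.403, 0.915, 0.017, -0.014]
contact_force: [0.3, 0.8, -0.2]
finger_gap: 85.8
grip_force: 0.0
```

play_rows(
  steps=[
    [[0,0,0],-8,1],
    [[0,0,0],-16,1],
    [[0,0,0],-24,1],
    [[0,0,0],-32,1],
    [[0,0,0],-40,1],
  ],
)

```text
time: 4.1
ee_pos: [569.2, 134.4, 203.6]
tool_rot: [0.066, 0.998, 0.021, -0.007]
contact_force: [-0.2, 0.7, 0.4]
finger_gap: 85.0
grip_force: 0.0
```

```bash
cat > st.py <<'E'
from h import *
import sys
s=robot.state();M=Ro.from_quat(s["tool_rot"]).as_matrix()
print(s["time"],s["joint_pos"].round(3),s["ee_pos"].round(1),M.round(3).tolist(),"yaw",np.degrees(np.arctan2(M[1,0],M[0,0])).round(2),"gap",s["finger_gap"],to_tool([float(a) for a in sys.argv[1:4]]).round(1))
E
python3 st.py 553.8 262.3 150
```

```text
4.1 [0.209 0.424 0.192 1.342 0.044 0.341] [569.2 134.4 203.6] [[-0.991, 0.132, -0.012], [0.131, 0.99, 0.043], [0.017, 0.041, -0.999]] yaw 172.46 gap 84.98409022145823 [ 31.1 122.4  59.2]
```

play_rows(
  steps=[
    [[8,35,10],-5,1],
    [[16,70,20],-10,1],
    [[24,105,40],-14.3,1],
    [[31,122,60],-14.3,1],
    [[31,122,60],-14.3,1],
  ],
)

```text
time: 4.6
ee_pos: [551.9, 263.8, 145.9]
tool_rot: [-0.058, 0.998, 0.021, -0.008]
contact_force: [-0.7, 0.0, -0.6]
finger_gap: 85.7
grip_force: 0.0
```

```bash
python3 st.py 553.8 262.3 9
python3 - <<'E'
from h import *
s=robot.state();p,d=robot.read_camera("wrist");c=robot.camera_info("wrist");print(c)
cv2.imwrite("pics/w1.png",p[:,:,::-1]);np.savez("w1.npz",p=p,d=d,pos=s["ee_pos"],q=s["tool_rot"])
E
```

```text
4.6 [0.424 0.506 0.17  1.233 0.044 0.308] [551.9 263.8 145.9] [[-0.993, -0.115, -0.018], [-0.116, 0.992, 0.041], [0.013, 0.043, -0.999]] yaw -173.35 gap 85.71962525220843 [ -3.4  -7.5 136.6]
{'mtx': array([[309.70691629,   0.        , 321.65006169],
       [  0.        , 309.70691629, 202.15754502],
       [  0.        ,   0.        ,   1.        ]]), 'mount': array([[ 4.97293143e-04, -9.53655127e-01, -3.00901397e-01,
         7.86496284e+01],
       [ 9.99999682e-01,  6.61914334e-04, -4.45145866e-04,
         8.21594541e-01],
       [ 6.23686586e-04, -3.00901080e-01,  9.53655153e-01,
        -1.43032504e+02],
       [ 0.00000000e+00,  0.00000000e+00,  0.00000000e+00,
         1.00000000e+00]])}
```

View pics/w1.png

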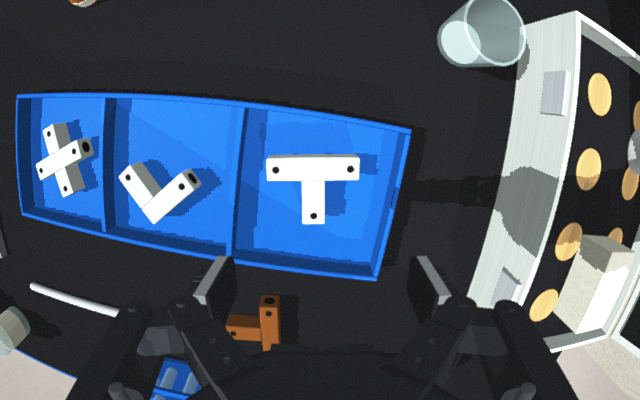

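The wrist view shows the T below, with its cross bar at (266–360, 156–181), the stem down to (313,223), and the fingers either side of it. I check the grip point from this view.

Run:
```python
from h import *
f=np.load("w1.npz");p,d=f["p"],f["d"];c=robot.camera_info("wrist");K,T=c["mtx"],c["mount"]
M=Ro.from_quat(f["q"]).as_matrix()
hsv=cv2.cvtColor(p,cv2.COLOR_RGB2HSV);w=cv2.inRange(hsv,(0,0,200),(180,60,255))
o=np.zeros_like(w);o[145:235,255:372]=w[145:235,255:372]
cn=max(cv2.findContours(o,cv2.RETR_EXTERNAL,cv2.CHAIN_APPROX_NONE)[0],key=cv2.contourArea)[:,0].astype(float)
v=(cn-K[:2,2])/K[0,0];th=np.linalg.norm(v,axis=1)
ray=np.c_[v/th[:,None]*np.sin(th)[:,None],np.cos(th)]@(M@T[:3,:3]).T
og=f["pos"]+M@T[:3,3]
q=(og+ray*((29-og[2])/ray[:,2])[:,None])[:,:2].astype(np.float32)
r=cv2.minAreaRect(q);m=cv2.moments(q.reshape(-1,1,2));print(r,cv2.boxPoints(r).round(1).tolist(),m['m10']/m['m00'],m['m01']/m['m00'],m['m00'])
```

```text
((543.8201904296875, 260.668701171875), (59.7701416015625, 80.01585388183594), 6.38502311706543) [[509.70001220703125, 297.1000061035156], [518.5999755859375, 217.60000610351562], [578.0, 224.1999969482422], [569.0999755859375, 303.79998779296875]] 533.9538686949022 259.7041498139435 2312.4823174942285
```

The two views agree within 0.5 mm, so I descend.

play_rows(
  steps=[
    [[-3.4,-3,30],0,1],
    [[-3.4,-7.5,60],0,1],
    [[-3.4,-7.5,90],0,1],
    [[-3.4,-7.5,110],0,1],
    [[-3.4,-7.5,125],0,1],
  ],
)

```text
time: 5.15
ee_pos: [558.1, 258.7, 23.4]
tool_rot: [-0.055, 0.998, 0.021, -0.005]
contact_force: [0.0, 0.3, 0.5]
finger_gap: 85.5
grip_force: 0.0
```

play_rows(
  steps=[
    [[0,0,6],0,1],
    [[0,0,11.5],0,1],
    [[0,0,11.5],0,0.6],
    [[0,0,11.5],0,0.2],
    [[0,0,11.5],0,0.1],
  ],
)

```text
time: 5.65
ee_pos: [558.7, 261.0, 13.5]
tool_rot: [-0.056, 0.998, 0.022, -0.004]
contact_force: [0.5, -0.0, -0.5]
finger_gap: 43.8
grip_force: 0.0
```

play_rows(
  steps=[
    [[0,0,0],0,0],
    [[0,0,0],0,0],
    [[0,0,0],0,0],
    [[0,0,0],0,0],
    [[0,0,0],0,0],
  ],
)

```text
time: 6.15
ee_pos: [558.5, 261.2, 13.5]
tool_rot: [-0.056, 0.998, 0.022, -0.004]
contact_force: [-1.3, 0.5, 5.5]
finger_gap: 18.5
grip_force: 59.1
```

Gripped, with a gap of about 19 mm at 59 N. Lifting.

play_rows(
  steps=[
    [[0,0,-15],0,0],
    [[0,0,-40],0,0],
    [[0,0,-75],0,0],
    [[0,0,-110],0,0],
    [[0,0,-130],0,0],
  ],
)

```text
time: 6.65
ee_pos: [560.2, 255.4, 144.6]
tool_rot: [-0.056, 0.998, 0.022, -0.003]
contact_force: [0.8, 0.1, -2.1]
finger_gap: 18.2
grip_force: 59.2
```

```bash
python3 st.py 486.1 -308.8 140
python3 - <<'E'
from h import *
p,d=robot.read_camera("wrist");cv2.imwrite("pics/w2.png",p[:,:,::-1])
E
```

```text
6.65 [0.406 0.508 0.169 1.223 0.044 0.295] [560.2 255.4 144.6] [[-0.994, -0.111, -0.009], [-0.111, 0.993, 0.044], [0.004, 0.045, -0.999]] yaw -173.6 gap 18.186274618560454 [ 136.5 -552.1  -19.5]
```

View pics/w2.png

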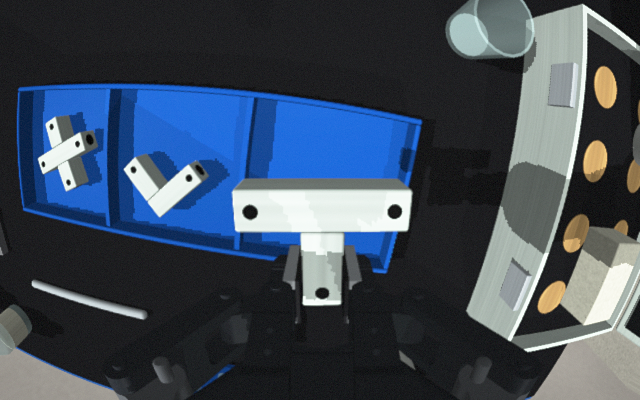

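The tee is held square and clear, and the L and plus are unmoved. Carrying it to the bay.

play_rows(
  steps=[
    [[8,-37,-2],0,0],
    [[16,-74,-4],0,0],
    [[24,-110,-6],0,0],
    [[32,-147,-8],0,0],
    [[40,-184,-10],0,0],
  ],
)

```text
time: 7.2
ee_pos: [538.9, 66.2, 142.7]
tool_rot: [-0.056, 0.998, 0.022, -0.006]
contact_force: [1.0, -0.5, -3.2]
finger_gap: 18.6
grip_force: 59.2
```

play_rows(
  steps=[
    [[8,-37,-2],0,0],
    [[16,-74,-4],0,0],
    [[24,-110,-6],0,0],
    [[32,-147,-8],0,0],
    [[40,-184,-10],0,0],
  ],
)

```text
time: 7.7
ee_pos: [519.8, -121.2, 144.9]
tool_rot: [-0.056, 0.998, 0.022, -0.006]
contact_force: [-0.1, -0.4, -2.1]
finger_gap: 18.6
grip_force: 59.2
```

play_rows(
  steps=[
    [[8,-37,-2],0,0],
    [[16,-74,-4],0,0],
    [[24,-110,-6],0,0],
    [[32,-147,-8],0,0],
    [[40,-184,-10],0,0],
  ],
)

```text
time: 8.2
ee_pos: [500.7, -308.5, 146.8]
tool_rot: [-0.056, 0.998, 0.023, -0.006]
contact_force: [-0.1, -0.3, -1.2]
finger_gap: 18.5
grip_force: 59.2
```

play_rows(
  steps=[
    [[0,0,0],0,0],
    [[0,0,0],0,0],
    [[0,0,0],0,0],
    [[0,0,0],0,0],
    [[0,0,0],0,0],
  ],
)

```text
time: 8.7
ee_pos: [502.1, -306.3, 148.6]
tool_rot: [-0.057, 0.998, 0.022, -0.005]
contact_force: [0.1, -0.9, -2.5]
finger_gap: 18.4
grip_force: 59.3
```

```bash
python3 st.py 501 -307 15
python3 - <<'E'
from h import *
p,d=robot.read_camera("wrist");cv2.imwrite("pics/w3.png",p[:,:,::-1])
E
```

```text
8.7 [-0.563  0.485  0.143  1.261  0.03  -0.677] [ 502.1 -306.3  148.6] [[-0.994, -0.113, -0.012], [-0.113, 0.993, 0.043], [0.007, 0.044, -0.999]] yaw -173.49 gap 18.396092139546298 [  0.2  -6.5 133.5]
```

View pics/w3.png

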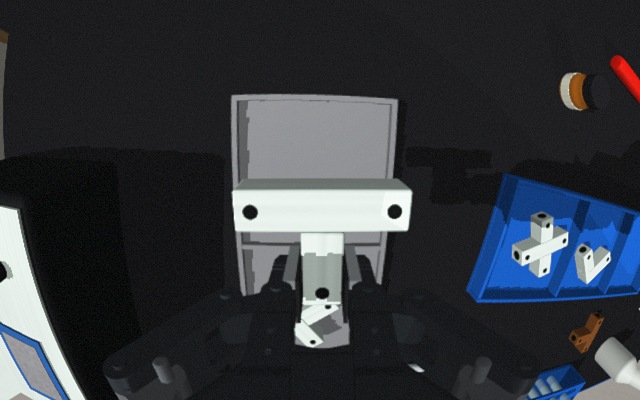

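The tee hangs over the empty bay at (235–395, 97–245), clear of the sample. Lowering, slowly at the end; touchdown is expected at TCP z≈13.5.

play_rows(
  steps=[
    [[0,-2,30],0,0],
    [[0,-4,60],0,0],
    [[0,-6,90],0,0],
    [[0,-6,110],0,0],
    [[0,-6,120],0,0],
  ],
)

```text
time: 9.25
ee_pos: [500.0, -306.8, 26.4]
tool_rot: [-0.056, 0.998, 0.023, -0.006]
contact_force: [0.2, 0.1, -1.6]
finger_gap: 18.6
grip_force: 59.3
```

play_rows(
  steps=[
    [[0,0,3],0,0],
    [[0,0,6],0,0],
    [[0,0,9],0,0],
    [[0,0,9],0,0],
    [[0,0,9],0,0],
  ],
)

```text
time: 9.75
ee_pos: [501.5, -308.2, 20.3]
tool_rot: [-0.056, 0.998, 0.021, -0.004]
contact_force: [-0.1, 0.4, -1.3]
finger_gap: 18.4
grip_force: 59.3
```

play_rows(
  steps=[
    [[0,0,1.5],0,0],
    [[0,0,3],0,0],
    [[0,0,4.5],0,0],
    [[0,0,5],0,0],
    [[0,0,5],0,0],
  ],
)

```text
time: 10.25
ee_pos: [500.8, -307.6, 14.4]
tool_rot: [-0.056, 0.998, 0.022, -0.005]
contact_force: [0.1, 0.1, -1.8]
finger_gap: 18.7
grip_force: 59.3
```

play_rows(
  steps=[
    [[0,0,0.5],0,0],
    [[0,0,1],0,0],
    [[0,0,1.5],0,0],
    [[0,0,1.5],0,0],
    [[0,0,1.5],0,0],
  ],
)

```text
time: 10.75
ee_pos: [501.1, -307.7, 13.5]
tool_rot: [-0.056, 0.998, 0.022, -0.004]
contact_force: [-0.5, 1.8, 1.5]
finger_gap: 18.5
grip_force: 60.1
```

Contact shows as the force changing sign. Releasing and retreating.

play_rows(
  steps=[
    [[0,0,0],0,0.4],
    [[0,0,0],0,0.6],
    [[0,0,0],0,0.7],
    [[0,0,0],0,0.7],
    [[0,0,0],0,0.7],
  ],
)

```text
time: 11.25
ee_pos: [500.9, -307.6, 13.0]
tool_rot: [-0.056, 0.998, 0.022, -0.004]
contact_force: [-0.1, -0.5, -0.2]
finger_gap: 59.5
grip_force: 0.0
```

play_rows(
  steps=[
    [[0,0,-10],0,0.7],
    [[0,0,-35],0,0.7],
    [[0,0,-70],0,0.7],
    [[0,0,-105],0,0.7],
    [[0,0,-140],0,0.7],
  ],
)

```text
time: 11.75
ee_pos: [502.5, -313.7, 155.1]
tool_rot: [-0.056, 0.998, 0.022, -0.004]
contact_force: [0.6, -0.4, -0.4]
finger_gap: 59.9
grip_force: 0.0
```

play_rows(
  steps=[
    [[0,0,-10],0,0.7],
    [[0,0,-10],0,0.7],
    [[0,0,-10],0,0.7],
    [[0,0,-10],0,0.7],
    [[0,0,-10],0,0.7],
  ],
)

```text
time: 12.25
ee_pos: [501.7, -313.4, 161.0]
tool_rot: [-0.056, 0.998, 0.023, -0.006]
contact_force: [-0.1, -0.2, -1.3]
finger_gap: 59.6
grip_force: 0.0
```

```bash
python3 st.py 501 -307 15
python3 - <<'E'
from h import *
s=robot.state();p,d=robot.read_camera("wrist");cv2.imwrite("pics/w4.png",p[:,:,::-1])
c=robot.camera_info("wrist");K,T=c["mtx"],c["mount"];M=Ro.from_quat(s["tool_rot"]).as_matrix()
hsv=cv2.cvtColor(p,cv2.COLOR_RGB2HSV);w=cv2.inRange(hsv,(0,0,205),(180,60,255));o=np.zeros_like(w);o[130:245,240:390]=w[130:245,240:390]
cn=max(cv2.findContours(o,cv2.RETR_EXTERNAL,cv2.CHAIN_APPROX_NONE)[0],key=cv2.contourArea)[:,0].astype(float)
v=(cn-K[:2,2])/K[0,0];th=np.linalg.norm(v,axis=1)
ray=np.c_[v/th[:,None]*np.sin(th)[:,None],np.cos(th)]@(M@T[:3,:3]).T
og=s["ee_pos"]+M@T[:3,3];q=(og+ray*((29-og[2])/ray[:,2])[:,None])[:,:2].astype(np.float32)
print(cv2.minAreaRect(q))
E
```

```text
12.25 [-0.574  0.487  0.179  1.299  0.03  -0.686] [ 501.7 -313.4  161. ] [[-0.994, -0.111, -0.014], [-0.112, 0.993, 0.045], [0.009, 0.046, -0.999]] yaw -173.6 gap 59.60504340748963 [ -1.4  -0.3 146.1]
((486.5470886230469, -309.2021789550781), (58.51018142700195, 79.24382019042969), 5.899967670440674)
```

View pics/w4.png

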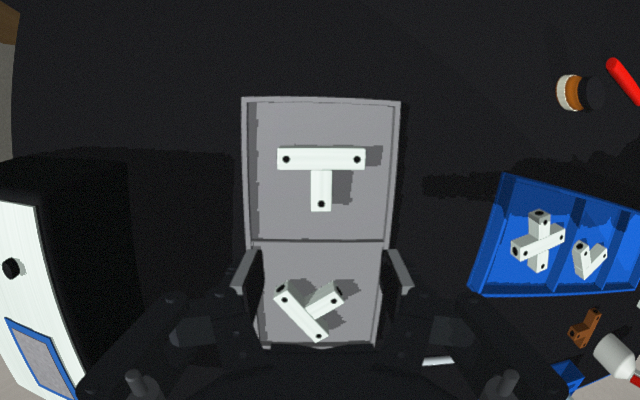

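The T lies flat in the middle of the empty bay, with its cross bar at (277–365, 147–170) and its centre within 1 mm of the bay's. The L and plus are undisturbed in their bins.

```bash
python3 -c "
from rig import robot
print(robot.job_done())"
```

```text
the job is handed in; nothing more can be done
None
```

The T-shaped spare is lying flat and released in the tray's empty bay, about 1 mm from where I measured its centre; the L and plus look undisturbed in their bins, and I handed the job in at about 12 s (no verdict was returned).

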